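# Press home the stoppers along a curved sampler tray with a fingertip

### The arm

A 6-joint arm with a two-finger parallel gripper is mounted at the origin on a cart in front of the work surface, level with it; the furniture and walls round the work are solid. World frame = base frame: x ahead of the robot, y to its left, z up, the work surface at z = 0. Lengths are in m, angles in rad, forces in N, time in s.
With the tool pointing down it reaches from about 0.35 to 0.85 m from the base axis. Payload 8.1 kg.
Tool frame: the origin (TCP) lies between the finger pads, 19 mm behind the fingertips; this is the grasp point; z points along the fingers, y is the line along which they close (so a half turn about z gives the same grasp; the last joint's range is limited). The gripper opens to 93 mm and grips with 3 to 60 N. Pads are 15 mm wide; open, the fingers measure 128 mm over their backs; the gripper's body (75 mm by 188 mm) begins 65 mm behind the grasp point.
Start: joints at [-1.271, 0.13, 1.488, -0, 1.523, -0.085], TCP at [0.225, -0.556, 0.237] pointing down, gripper open.
Joint ranges: [-2.96, 2.96], [-0.89, 2.26], [0.02, 2.5], [-1.34, 4.48], [0, 2.73], [-2.66, 2.66]. Speed limits (rad/s): [2.39, 2.39, 2.79, 3.14, 3.14, 3.14].

### API

Orientations are given as a rotation vector (axis times angle).
In Python, from plant import monitor, eyes, ticket gives the robot as it stands.
- The arm moves only by the tool arm_command, never from a script. Its argument "deltas" is a list that holds one entry, the list of rows, each a list of 6 numbers: the shift along the world's x, y, z in cm, then the turn, a rotation vector about the world's x, y, z in degrees. In form: [[[tx, ty, tz, rx, ry, rz], ...]]. A call has 1 to 12 rows; each row shifts and turns the commanded pose from where the row before left it; what a row does not reach is not made up. A row lasts 1/12 s, in which the tool goes at most 41.7 mm and 7.16 degrees, less where a joint would pass 70% of its speed; a pose out of reach is approached as far as the arm can. A call is refused whole if a number of a shift passes 4.17 or a number of a turn 7.16, either way. A call with a gripper value outside its range is refused whole. "gripper" is the opening, from -1 (shut) to 1 (fully open), set as the call begins (left out, the last holds). The fingers move at their own pace and stop on an object; "squeeze" is the grip in N (left out, the last holds). Time passes only in rows, so rows that do not move let the fingers close. It gives the time, the measured TCP pose, the force, the opening and the grip force at its end, in the units of the state.
- monitor.read_state(): the state, without advancing time (a new reading comes with each control period).
- eyes.read_camera(name): name is "scene" or "top" or "wrist"; returns the picture (400x640x3 uint8, blue, green, red); there is no depth.
- eyes.camera_model(name): a dict with "fx", "fy", "cx", "cy" (pixels), "rvec" (rotation vector, rad) and "tvec" (3), from world to camera coordinates, as OpenCV has them. Camera axes: x right, y down, z forward; pixel columns grow to the right and rows downward; lengths in m; the calibration is good to about 2 mm. The wrist camera is an equidistant fisheye: a pixel r from the principal point sees the ray r / f radians off the axis. A picture is of the moment at which its call begins: read the wrist's pose just before it. camera_model takes no time and is no camera call; for the wrist camera it gives the pose at the moment of the call.
- ticket.close_job(): hands the job in; it is judged then, once.
The state is a dict: "t": time; "q": joint angles; "dq": joint speeds; "joint_torque": joint torques, N m; "tool_pos": TCP position; "orientation": TCP orientation; "force": force on the tool from outside, world axes, zero at the start; "wrist_torque": the same for the moment, N m; "opening": finger opening in m; "gripper_force": force on a finger pad.
Only numpy, scipy, OpenCV 4.12 (cv2) and the standard library are available. Lean on these libraries where they do the work, as an engineer would, in place of code of your own. Each camera call takes 0.05 s, during which the arm holds its last target. There are 200 camera calls.

### The job

Close the sampler tray: starting at the end with the steel post, run the closed fingertips along the curved row and gently press each of the five white stoppers home, flush with the tray's top, one after another to the far end. Do it in a single pass, keeping the fingertips within about 3 cm of the tray's top from the first stopper to the last. Only touch, do not grip: leave the tray where it lies and do not disturb the vials standing round it, then move clear.

Things in the scene. Friction and masses are not known exactly. Their poses are not given: they have to be found in the camera images.
- tray: grey bow-shaped sampler tray on a dark rubber foot, loose, 0.95 kg, turned any way. 50 mm wide (foot 56), about 240 mm long; level top (the deck) 40 mm above the cart. Five white stoppers stand 37 mm apart along its middle line, an arc of radius 110 mm about x = -85 mm, y = 0 of its frame. Origin: at cart level, 25 mm from stopper 3 on the hollow side; z up, x towards stopper 3
- post (a point): foot, at deck height, of the dark steel post with a knob, 22 mm across and 26 mm tall, that stands on the deck at one end of the tray only, 63 mm along the arc before stopper 1
- cap1_top (a point): top centre of stopper 1, counted from the post end (the one next to the post). The stopper is a white round plug with bevelled rim, 22 mm across, its flat top 10 mm across, standing 5.5 to 7 mm proud of the deck at the start
- cap1 (a joint): how far stopper 1 is pushed in, in m: 0 is 7 mm proud, 0.0065 is home (0.5 mm proud, the fingertip then meets the deck). It takes about 2.5 N to push, has no spring and stays where it is left; starts between 0 and 0.0015
- cap2_top (a point): top centre of stopper 2, counted from the post end. The stopper is a white round plug with bevelled rim, 22 mm across, its flat top 10 mm across, standing 5.5 to 7 mm proud of the deck at the start
- cap2 (a joint): how far stopper 2 is pushed in, in m: 0 is 7 mm proud, 0.0065 is home (0.5 mm proud, the fingertip then meets the deck). It takes about 2.5 N to push, has no spring and stays where it is left; starts between 0 and 0.0015
- cap3_top (a point): top centre of stopper 3, counted from the post end. The stopper is a white round plug with bevelled rim, 22 mm across, its flat top 10 mm across, standing 5.5 to 7 mm proud of the deck at the start
- cap3 (a joint): how far stopper 3 is pushed in, in m: 0 is 7 mm proud, 0.0065 is home (0.5 mm proud, the fingertip then meets the deck). It takes about 2.5 N to push, has no spring and stays where it is left; starts between 0 and 0.0015
- cap4_top (a point): top centre of stopper 4, counted from the post end. The stopper is a white round plug with bevelled rim, 22 mm across, its flat top 10 mm across, standing 5.5 to 7 mm proud of the deck at the start
- cap4 (a joint): how far stopper 4 is pushed in, in m: 0 is 7 mm proud, 0.0065 is home (0.5 mm proud, the fingertip then meets the deck). It takes about 2.5 N to push, has no spring and stays where it is left; starts between 0 and 0.0015
- cap5_top (a point): top centre of stopper 5, counted from the post end (the last, farthest from the post). The stopper is a white round plug with bevelled rim, 22 mm across, its flat top 10 mm across, standing 5.5 to 7 mm proud of the deck at the start
- cap5 (a joint): how far stopper 5 is pushed in, in m: 0 is 7 mm proud, 0.0065 is home (0.5 mm proud, the fingertip then meets the deck). It takes about 2.5 N to push, has no spring and stays where it is left; starts between 0 and 0.0015
- vial_small: vial with screw cap, 21 mm across, 49 mm tall, loose, standing upright in the hollow of the tray's arc. Origin: centre of its underside. To be left alone
- vial_large: vial with screw cap, 21 mm across, 53 mm tall, loose, standing upright just outside the tray's curve. Origin: centre of its underside. To be left alone
- vial_short: vial with screw cap, 21 mm across, 45 mm tall, loose, standing upright beside the end of the tray that has no post. Origin: centre of its underside. To be left alone

How it is judged:
By the outcome, as a careful person would: the job done as asked, in the order asked, and still so for the second after the job is handed in, with the robot touching nothing.
It also fails if it takes over 43 s, if anything falls off the work surface, if the arm or the gripper's body presses on something with over 40 N, if the wrist force passes 120 N, or if a joint passes its speed limit or range.

## Working session

There is one attempt and no reset: what is moved stays moved. The work goes in short steps, Python scripts to look and compute and a tool call to move; the robot and the scene stay as the last step left them, time stands still between calls to the robot, and variables do not carry over. Pictures are saved under pics/ and viewed, at most 10 in all, crops included, and the job is handed in when it is done.

Besides the shell and the picture viewer there is one more tool, called after "Emit:" by a JSON object that holds its "api" and its "payload", one argument or row to a line. arm_command: Moves the arm, as the interface text tells. Its arguments: {"type":"object","properties":{"deltas":{"type":"array"},"gripper":{"type":"number"},"squeeze":{"type":"number"}},"required":["deltas"]}

```bash
mkdir -p pics; python3 - <<'E'
from plant import monitor, eyes
import cv2
s=monitor.read_state(); print(s['t'],s['tool_pos'],s['orientation'],s['opening'])
for n in ('scene','top'):
    cv2.imwrite(f'pics/{n}0.png',eyes.read_camera(n)); print(n,eyes.camera_model(n))
E
```

```text
0.0 [ 0.22508592 -0.55562353  0.23642663] [-3.08187810e+00 -6.00355764e-01  2.80308919e-04] 0.09332329442148084
scene {'fx': 507.55728376222703, 'fy': 507.55728376222703, 'cx': 319.8911231613498, 'cy': 199.22965980406417, 'rvec': array([ 1.93414821, -0.86600375,  0.52426663]), 'tvec': array([-0.33734191,  0.27576293,  0.48452095])}
top {'fx': 503.652154980489, 'fy': 503.652154980489, 'cx': 310.4249009830664, 'cy': 199.0113489567769, 'rvec': array([ 2.16580714, -2.1880263 ,  0.09138574]), 'tvec': array([0.05562485, 0.55634054, 0.86564467])}
```

View pics/top0.png

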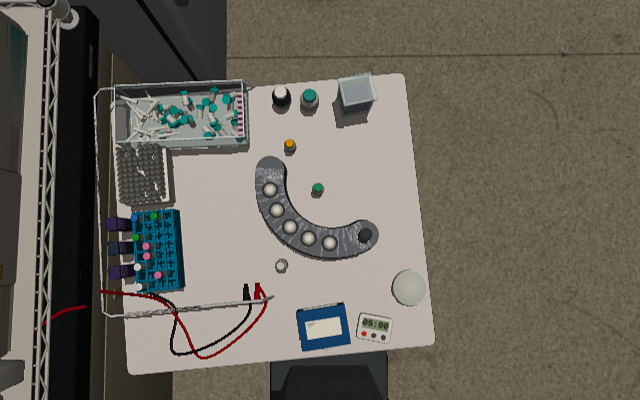

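View pics/scene0.png

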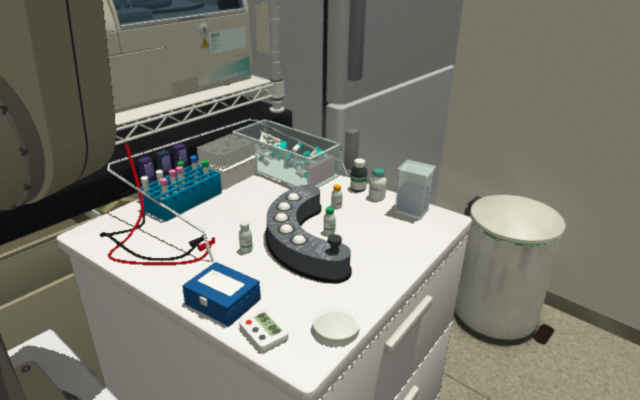

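Top view: post at about (366,236). Stoppers 1 to 5 run (330,243), (309,238), (290,227), (277,210), (270,189). The vials are at (318,188), (281,266) and (289,146). I'll refine the stopper centres and fit the tray pose.

```bash
cat > h.py <<'E'
import numpy as np, cv2
from scipy.optimize import least_squares
from plant import monitor, eyes
PHI=np.r_[-(74+63),-74,-37,0,37,74]/110.
def tray(p,sg,z):   # p = x,y,yaw -> post, caps 1..5
    X=np.c_[-.085+.11*np.cos(PHI), sg*.11*np.sin(PHI)]
    c,s=np.cos(p[2]),np.sin(p[2])
    return np.c_[X@np.array([[c,s],[-s,c]])+p[:2], z]
def proj(m,P):
    K=np.array([[m['fx'],0,m['cx']],[0,m['fy'],m['cy']],[0,0,1]])
    return cv2.projectPoints(np.asarray(P,float),m['rvec'],m['tvec'],K,None)[0][:,0]
def back(m,uv,z):
    R=cv2.Rodrigues(m['rvec'])[0]; C=-R.T@m['tvec']
    d=R.T@np.array([(uv[0]-m['cx'])/m['fx'],(uv[1]-m['cy'])/m['fy'],1])
    return C+d*(z-C[2])/d[2]
def blob(im,uv,r=11,t=None):
    g=cv2.cvtColor(im,cv2.COLOR_BGR2GRAY); u,v=uv
    c=g[v-r:v+r+1,u-r:u+r+1]
    if t is None: t,_=cv2.threshold(c,0,255,cv2.THRESH_OTSU)
    n,l,st,ce=cv2.connectedComponentsWithStats((c>t).astype(np.uint8))
    k=l[r,r]; return ce[k]+[u-r,v-r], st[k,4], t
E
python3 - <<'E'
from h import *
m=eyes.camera_model('top'); ms=eyes.camera_model('scene')
im=cv2.imread('pics/top0.png'); ims=cv2.imread('pics/scene0.png')
top=[]
for uv in [(330,243),(309,238),(290,227),(277,210),(270,189)]:
    c,a,t=blob(im,uv); top.append(c); print(c.round(1),a,t,back(m,c,.044).round(4))
sc=[]
for uv in [(300,240),(286,229),(281,217),(283,205),(292,196)]:
    c,a,t=blob(ims,uv,8); sc.append(c); print('sc',c.round(1),a,t,back(ms,c,.044).round(4))
top=np.array(top);sc=np.array(sc)
for sg in (1,-1):
  for use in ('t','ts'):
    f=lambda p:np.r_[(proj(m,tray(p,sg,.044)[1:])-top).ravel(), (proj(ms,tray(p,sg,.044)[1:])-sc).ravel()*('s' in use)]
    r=min((least_squares(f,[.5,-.1,y]) for y in range(6)),key=lambda r:r.cost)
    print(sg,use,r.x,r.cost); print(tray(r.x,sg,.046).round(4).tolist()); print(f(r.x).round(1)); print(proj(m,tray(r.x,sg,.055)[:1]))
for n,uv,h in [('small',(318,188),.049),('large',(281,266),.053),('short',(289,146),.045)]: print(n,back(m,uv,h).round(3))
E
```

```text
[329.2 242.5] 94 119.0 [0.4801 0.0186 0.044 ]
[308.2 237.8] 93 123.0 [0.4884 0.0544 0.044 ]
[289.9 226.3] 94 120.0 [0.5084 0.0856 0.044 ]
[276.6 209.5] 96 120.0 [0.5376 0.1084 0.044 ]
[269.5 189.2] 92 119.0 [0.5728 0.1205 0.044 ]
sc [298.7 238.8] 81 165.0 [0.4779 0.0161 0.044 ]
sc [285.9 228. ] 79 162.0 [0.4869 0.053  0.044 ]
sc [281.1 216.5] 74 160.0 [0.5071 0.0842 0.044 ]
sc [283.9 205.5] 69 159.0 [0.5364 0.107  0.044 ]
sc [293.2 196.2] 57 167.0 [0.5714 0.1185 0.044 ]Traceback (most recent call last):
  File "<stdin>", line 14, in <module>
  File "<stdin>", line 14, in <genexpr>
    return func(*args, **kwargs)
    vector_fun = VectorFunction(
        fun_wrapped,
    ...<6 lines>...
        workers=workers
    )
    self._update_fun()
    ~~~~~~~~~~~~~~~~^^
    self.f = self.fun_wrapped(xp_copy(self.x))
             ~~~~~~~~~~~~~~~~^^^^^^^^^^^^^^^^^
    return np.atleast_1d(self.fun(x))
                         ~~~~~~~~^^^
    return self.f(x, *self.args, **self.kwargs)
           ~~~~~~^^^^^^^^^^^^^^^^^^^^^^^^^^^^^^
  File "<stdin>", line 13, in <lambda>
  File "h.py", line 8, in tray
    return np.c_[X@np.array([[c,s],[-s,c]])+p[:2], z]
           ~~~~~^^^^^^^^^^^^^^^^^^^^^^^^^^^^^^^^^^^^^
    res = self.concatenate(tuple(objs), axis=axis)
ValueError: all the input array dimensions except for the concatenation axis must match exactly, but along dimension 0, the array at index 0 has size 6 and the array at index 1 has size 1
```

```bash
sed -i 's/+p\[:2\], z\]/+p[:2], np.full(6,z)]/' h.py
python3 - <<'E'
from h import *
m=eyes.camera_model('top'); ms=eyes.camera_model('scene')
top=np.array([[329.2,242.5],[308.2,237.8],[289.9,226.3],[276.6,209.5],[269.5,189.2]])
sc=np.array([[298.7,238.8],[285.9,228],[281.1,216.5],[283.9,205.5],[293.2,196.2]])
for sg in (1,-1):
  for use in ('t','s','ts'):
    f=lambda p:np.r_[(proj(m,tray(p,sg,.044)[1:])-top).ravel()*('t' in use), (proj(ms,tray(p,sg,.044)[1:])-sc).ravel()*('s' in use)]
    r=min((least_squares(f,[.5,.1,y]) for y in range(6)),key=lambda r:r.cost)
    print(sg,use,r.x.round(4),round(r.cost,2))
    if r.cost<30: T=tray(r.x,sg,.055); print(T[:,:2].round(4).tolist(),proj(m,T[:1])); p=r.x
C=p[:2]-.085*np.array([np.cos(p[2]),np.sin(p[2])]); print('centre',C)
for n,uv,h in [('small',(318,188),.049),('large',(281,266),.053),('short',(289,146),.045)]:
  v=back(m,uv,h); print(n,v.round(3),'from arc mm',1e3*(np.hypot(*(v[:2]-C))-.11), 'caps', (1e3*np.hypot(*(T[:,:2]-v[:2]).T)).round())
E
```

```text
1 t [ 0.5079  0.0862 -0.7368] 341.17
1 s [ 0.5065  0.0845 -0.7023] 366.59
1 ts [0.5076 0.0857 5.564 ] 709.52
-1 t [0.5271 0.0688 2.4034] 0.09
[[0.4938, -0.0419], [0.4802, 0.0188], [0.4887, 0.0546], [0.5086, 0.0856], [0.5376, 0.1083], [0.5724, 0.1202]] [[364.96778549 233.99642864]]
-1 s [0.5254 0.0669 2.4009] 0.13
[[0.4919, -0.0437], [0.4784, 0.017], [0.487, 0.0528], [0.507, 0.0837], [0.536, 0.1064], [0.5709, 0.1182]] [[366.06561386 235.13398651]]
-1 ts [0.5267 0.0683 2.4022] 1.41
[[0.4933, -0.0423], [0.4798, 0.0184], [0.4883, 0.0542], [0.5083, 0.0852], [0.5373, 0.1078], [0.5721, 0.1197]] [[365.22105471 234.27569355]]
centre [0.58952964 0.0110469 ]
small [0.574 0.037 0.049] from arc mm -79.79689360457459 caps [113.  96.  87.  81.  80.  83.]
large [0.441 0.101 0.053] from arc mm 63.22438520023767 caps [152.  91.  66.  69.  96. 132.]
short [0.648 0.086 0.045] from arc mm -14.729242357527566 caps [201. 181. 163. 140. 113.  83.]
```

Emit:
{"api": "arm_command", "payload": {
  "deltas": [
    [[1.06, 2.39, 0, 0, 0, 0], [1.06, 2.39, 0, 0, 0, 0], [1.06, 2.39, 0, 0, 0, 0], [1.06, 2.39, 0, 0, 0, 0], [1.06, 2.39, 0, 0, 0, 0], [1.06, 2.39, 0, 0, 0, 0], [1.06, 2.39, 0, 0, 0, 0], [1.06, 2.39, 0, 0, 0, 0], [1.06, 2.39, 0, 0, 0, 0], [1.06, 2.39, 0, 0, 0, 0], [1.06, 2.39, 0, 0, 0, 0], [1.06, 2.39, 0, 0, 0, 0]]
  ],
  "gripper": -1,
  "squeeze": 5
}}

```text
t: 1.1
tool_pos: [0.3526, -0.268, 0.2371]
orientation: [-3.083, -0.6, 0.0]
force: [0.3, 0.4, -0.2]
opening: 0.0176
gripper_force: 0.0
```

Emit:
{"api": "arm_command", "payload": {
  "deltas": [
    [[1.06, 2.39, 0, 0, 0, 0], [1.06, 2.39, -1, 0, 0, 0], [1.06, 2.39, -1, 0, 0, 0], [1.06, 2.39, -1, 0, 0, 0], [1.06, 2.39, -1, 0, 0, 0], [1.06, 2.39, -1, 0, 0, 0], [1.06, 2.39, -1, 0, 0, 0], [1.06, 2.39, -1, 0, 0, 0], [1.06, 2.39, -1, 0, 0, 0], [1.06, 2.39, -1, 0, 0, 0], [1.06, 2.39, -1, 0, 0, 0], [1.06, 2.39, -1, 0, 0, 0]]
  ]
}}

```text
t: 2.1
tool_pos: [0.4797, 0.0188, 0.1266]
orientation: [-3.084, -0.601, 0.001]
force: [0.8, -0.9, -0.2]
opening: 0.0005
gripper_force: 0.0
```

Emit:
{"api": "arm_command", "payload": {
  "deltas": [
    [[0, 0, 0, 0, 0, 0], [0, 0, 0, 0, 0, 0], [0, 0, 0, 0, 0, 0]]
  ]
}}

```text
t: 2.35
tool_pos: [0.4793, 0.0173, 0.1273]
orientation: [3.083, 0.602, -0.001]
force: [1.0, -0.0, 0.1]
opening: 0.0007
gripper_force: 0.0
```

```bash
python3 - <<'E'
from plant import monitor, eyes
import cv2,numpy as np
s=monitor.read_state(); print(s['t'],s['tool_pos'],s['q'],s['opening'],s['force'])
print(eyes.camera_model('wrist'))
a=eyes.read_camera('wrist'); b=eyes.read_camera('top')
np.save('w1.npy',a)
cv2.imwrite('pics/c1.png',np.vstack([cv2.resize(a,(480,300)),cv2.resize(b[130:280,200:440],(480,300))]))
E
```

```text
2.35 [0.4792931  0.01728008 0.12727207] [-7.06396619e-02 -1.16663049e-01  1.94161615e+00 -3.86119138e-04
  1.31745788e+00  1.11472503e+00] 0.0006633217087235761 [ 0.97286732 -0.04699324  0.05201026]
{'fx': 309.70691628693146, 'fy': 309.70691628693146, 'cx': 312.47042961760644, 'cy': 197.4663882112106, 'rvec': array([-2.41494679,  1.62578175,  0.22051167]), 'tvec': array([-0.1644369 ,  0.4320088 ,  0.40360293])}
```

View pics/c1.png

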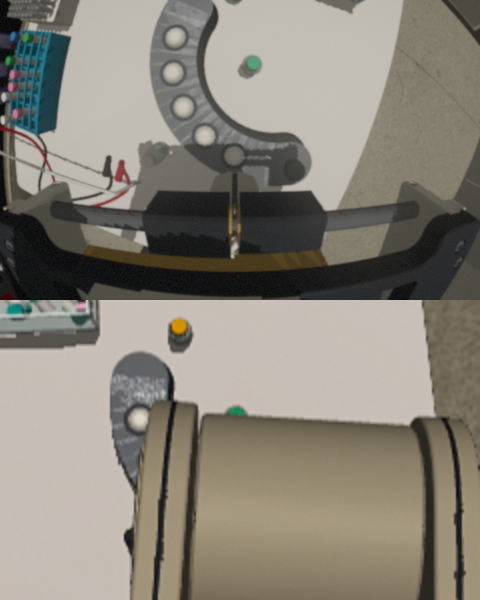

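The wrist view shows all five stoppers, at roughly (312,207), (272,180), (243,141), (232,96) and (233,49) in full pixels for 1 to 5. I'll use it as a third fit, closer in.

```bash
python3 - <<'E'
from h import *
m=eyes.camera_model('wrist'); im=np.load('w1.npy'); R=cv2.Rodrigues(m['rvec'])[0]
def fe(P):
    c=P@R.T+m['tvec']; th=np.arctan2(np.hypot(c[:,0],c[:,1]),c[:,2]); ph=np.arctan2(c[:,1],c[:,0])
    return np.c_[m['cx']+m['fx']*th*np.cos(ph), m['cy']+m['fy']*th*np.sin(ph)]
o=[]
for uv in [(312,207),(272,180),(243,141),(232,96),(233,49)]:
    c,a,t=blob(im,uv,20); o.append(c); print(c.round(1),a,t)
o=np.array(o)
for z in (.043,.045):
    f=lambda p:(fe(tray(p,-1,z)[1:])-o).ravel()
    r=least_squares(f,[.5267,.0683,2.4]); print(z,r.x.round(4),r.cost,f(r.x).round(1)); print(tray(r.x,-1,z)[:,:2].round(4).tolist())
E
```

```text
[312.1 207.2] 496 86.0
[273.  180.3] 515 132.0
[244.4 142.1] 502 144.0
[230.5  96.1] 479 144.0
[233.7  48.7] 446 142.0
0.043 [0.528  0.0673 2.3996] 0.20348395054267515 [-0.2 -0.2 -0.1  0.   0.2 -0.3  0.3  0.1 -0.1  0.4]
[[0.4943, -0.0432], [0.481, 0.0175], [0.4896, 0.0533], [0.5096, 0.0842], [0.5387, 0.1068], [0.5736, 0.1185]]
0.045 [0.5283 0.067  2.3997] 0.3659386452665351 [ 0.2  0.4  0.1  0.4  0.  -0.2  0.  -0.3 -0.4 -0.3]
[[0.4946, -0.0435], [0.4812, 0.0172], [0.4899, 0.053], [0.5099, 0.0839], [0.5389, 0.1065], [0.5738, 0.1183]]
```

Emit:
{"api": "arm_command", "payload": {
  "deltas": [
    [[0.05, 0, -1.2, 0, 0, 0], [0, 0, -1.2, 0, 0, 0], [0, 0, -1.1, 0, 0, 0], [0, 0, -1.1, 0, 0, 0], [0, 0, -0.7, 0, 0, 0], [0, 0, -0.3, 0, 0, 0], [0, 0, 0, 0, 0, 0], [0, 0, 0, 0, 0, 0], [0, 0, 0, 0, 0, 0]]
  ]
}}

```text
t: 3.2
tool_pos: [0.4807, 0.0175, 0.072]
orientation: [3.083, 0.601, 0.001]
force: [0.2, 1.3, -0.1]
opening: 0.0004
gripper_force: 0.0
```

Emit:
{"api": "arm_command", "payload": {
  "deltas": [
    [[0, 0, -0.2, 0, 0, 0], [0, 0, -0.2, 0, 0, 0], [0, 0, -0.1, 0, 0, 0], [0, 0, -0.1, 0, 0, 0], [0, 0, -0.1, 0, 0, 0], [0, 0, -0.1, 0, 0, 0], [0, 0, 0, 0, 0, 0]]
  ]
}}

```text
t: 3.78
tool_pos: [0.4802, 0.0175, 0.0634]
orientation: [3.084, 0.601, 0.0]
force: [-1.0, 0.3, 0.3]
opening: 0.0003
gripper_force: 0.0
```

Emit:
{"api": "arm_command", "payload": {
  "deltas": [
    [[0, 0, -0.1, 0, 0, 0], [0, 0, -0.1, 0, 0, 0], [0, 0, 0, 0, 0, 0], [0, 0, 0, 0, 0, 0]]
  ]
}}

```text
t: 4.12
tool_pos: [0.4802, 0.0175, 0.0613]
orientation: [3.084, 0.601, 0.0]
force: [0.3, -0.2, 0.3]
opening: 0.0004
gripper_force: 0.2
```

Emit:
{"api": "arm_command", "payload": {
  "deltas": [
    [[0, 0, -0.1, 0, 0, 0], [0, 0, 0, 0, 0, 0], [0, 0, 0, 0, 0, 0]]
  ]
}}

```text
t: 4.37
tool_pos: [0.4802, 0.0175, 0.0604]
orientation: [-3.084, -0.601, -0.0]
force: [0.4, 0.8, 0.9]
opening: 0.0004
gripper_force: 0.3
```

```bash
python3 - <<'E'
from plant import monitor, eyes
import cv2,numpy as np
s=monitor.read_state(); print(s['t'],s['tool_pos'],s['force'])
a=eyes.read_camera('wrist'); b=eyes.read_camera('scene')
cv2.imwrite('pics/c2.png',np.vstack([cv2.resize(a[60:360,150:470],(560,300)),cv2.resize(b[160:300,220:400],(560,300),interpolation=2)]))
E
```

```text
4.3667 [0.48015085 0.01748121 0.06035724] [0.44154206 0.80980116 0.9130432 ]
```

View pics/c2.png

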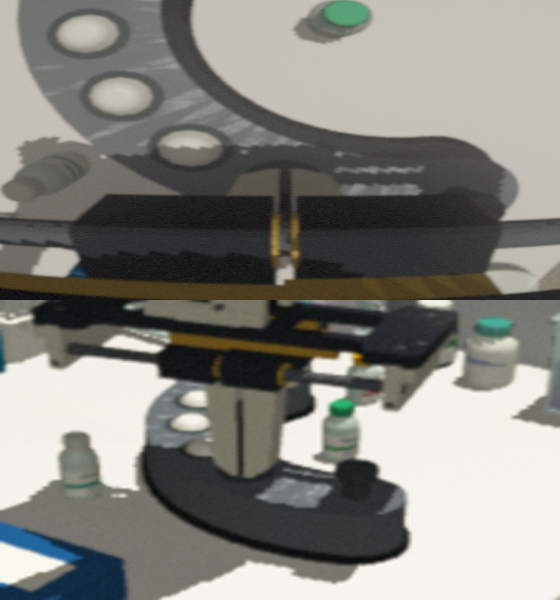

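The fingertips sit over stopper 1, with its neighbours and the vials untouched. I'll keep pressing until the force rises.

Emit:
{"api": "arm_command", "payload": {
  "deltas": [
    [[0, 0, -0.1, 0, 0, 0], [0, 0, 0, 0, 0, 0]]
  ]
}}

```text
t: 4.63
tool_pos: [0.4802, 0.0175, 0.0595]
orientation: [3.084, 0.601, 0.0]
force: [-0.2, -0.5, 2.3]
opening: 0.0004
gripper_force: 1.3
```

Emit:
{"api": "arm_command", "payload": {
  "deltas": [
    [[0, 0, -0.1, 0, 0, 0], [0, 0, 0, 0, 0, 0]]
  ]
}}

```text
t: 4.8
tool_pos: [0.4803, 0.0175, 0.0594]
orientation: [3.084, 0.601, -0.0]
force: [-4.2, 0.2, 11.4]
opening: 0.0001
gripper_force: 5.8
```

Force jumped to 11 N at TCP z of 0.0594, so stopper 1 is home on the deck. I'll lift 12 mm and go to stopper 2.

Emit:
{"api": "arm_command", "payload": {
  "deltas": [
    [[0, 0, 0.6, 0, 0, 0], [0, 0, 0.6, 0, 0, 0], [0.28, 1.2, 0, 0, 0, 0], [0.28, 1.2, 0, 0, 0, 0], [0.28, 1.2, 0, 0, 0, 0], [0, 0, 0, 0, 0, 0], [0, 0, -0.2, 0, 0, 0], [0, 0, -0.2, 0, 0, 0], [0, 0, -0.2, 0, 0, 0], [0, 0, -0.1, 0, 0, 0], [0, 0, -0.1, 0, 0, 0], [0, 0, 0, 0, 0, 0]]
  ]
}}

```text
t: 5.8
tool_pos: [0.4884, 0.0532, 0.0622]
orientation: [3.084, 0.6, -0.0]
force: [-0.0, 0.2, -0.7]
opening: 0.0005
gripper_force: 0.0
```

Emit:
{"api": "arm_command", "payload": {
  "deltas": [
    [[0, 0, -0.1, 0, 0, 0], [0, 0, -0.1, 0, 0, 0], [0, 0, -0.1, 0, 0, 0], [0, 0, 0, 0, 0, 0], [0, 0, 0, 0, 0, 0]]
  ]
}}

```text
t: 6.22
tool_pos: [0.4885, 0.0532, 0.0595]
orientation: [3.083, 0.601, -0.0]
force: [-2.4, -2.7, 4.1]
opening: 0.0004
gripper_force: 2.1
```

Emit:
{"api": "arm_command", "payload": {
  "deltas": [
    [[0, 0, -0.1, 0, 0, 0], [0, 0, 0, 0, 0, 0], [0, 0, 0, 0, 0, 0]]
  ]
}}

```text
t: 6.47
tool_pos: [0.4886, 0.0533, 0.0593]
orientation: [3.083, 0.601, -0.0]
force: [-6.5, -1.7, 12.8]
opening: 0.0005
gripper_force: 6.5
```

Emit:
{"api": "arm_command", "payload": {
  "deltas": [
    [[0, 0, 0.6, 0, 0, 0], [0, 0, 0.6, 0, 0, 0], [0.67, 1.03, 0, 0, 0, 0], [0.67, 1.03, 0, 0, 0, 0], [0.67, 1.04, 0, 0, 0, 0], [0, 0, 0, 0, 0, 0]]
  ]
}}

```text
t: 6.97
tool_pos: [0.51, 0.0867, 0.0705]
orientation: [-3.083, -0.603, -0.002]
force: [0.4, 0.2, 0.3]
opening: 0.0006
gripper_force: 0.0
```

```bash
python3 - <<'E'
from plant import monitor, eyes
import cv2,numpy as np
b=eyes.read_camera('scene')
cv2.imwrite('pics/c3.png',cv2.resize(b[180:280,230:390],(800,500),interpolation=2))
E
```

```text
(no output)
```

View pics/c3.png

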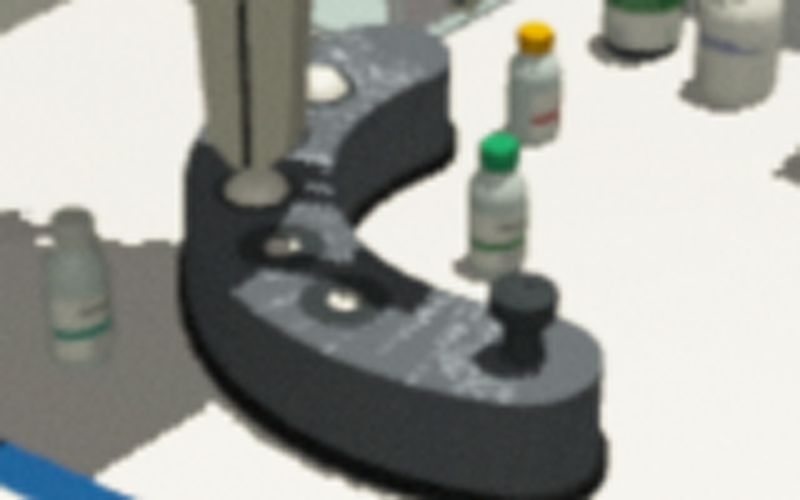

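Stoppers 1 and 2 are now flush: only their flat tops show, at about (340,300) and (283,245) in the crop. The post and the vials still stand. Next is stopper 3.

Emit:
{"api": "arm_command", "payload": {
  "deltas": [
    [[0, 0, -0.2, 0, 0, 0], [0, 0, -0.2, 0, 0, 0], [0, 0, -0.2, 0, 0, 0], [0, 0, -0.1, 0, 0, 0], [0, 0, -0.1, 0, 0, 0], [0, 0, -0.1, 0, 0, 0], [0, 0, -0.1, 0, 0, 0], [0, 0, -0.1, 0, 0, 0], [0, 0, 0, 0, 0, 0], [0, 0, 0, 0, 0, 0]]
  ]
}}

```text
t: 7.85
tool_pos: [0.5085, 0.0844, 0.0595]
orientation: [3.084, 0.601, -0.001]
force: [-2.7, -0.2, 5.0]
opening: 0.0007
gripper_force: 2.3
```

Emit:
{"api": "arm_command", "payload": {
  "deltas": [
    [[0, 0, -0.1, 0, 0, 0], [0, 0, 0, 0, 0, 0], [0, 0, 0, 0, 0, 0]]
  ]
}}

```text
t: 8.1
tool_pos: [0.5086, 0.0844, 0.0593]
orientation: [3.083, 0.601, -0.0]
force: [-7.1, -0.3, 12.8]
opening: 0.0008
gripper_force: 6.5
```

Stopper 3 is home. Next is stopper 4 (+2.9, +2.26).

Emit:
{"api": "arm_command", "payload": {
  "deltas": [
    [[0, 0, 0.6, 0, 0, 0], [0, 0, 0.6, 0, 0, 0], [0.97, 0.76, 0, 0, 0, 0], [0.97, 0.75, 0, 0, 0, 0], [0.97, 0.75, 0, 0, 0, 0], [0, 0, 0, 0, 0, 0], [0, 0, -0.2, 0, 0, 0], [0, 0, -0.2, 0, 0, 0], [0, 0, -0.2, 0, 0, 0], [0, 0, -0.1, 0, 0, 0], [0, 0, -0.1, 0, 0, 0], [0, 0, 0, 0, 0, 0]]
  ]
}}

```text
t: 9.1
tool_pos: [0.5374, 0.1068, 0.0622]
orientation: [3.084, 0.6, -0.001]
force: [-0.5, -0.2, 0.3]
opening: 0.0004
gripper_force: 0.0
```

Emit:
{"api": "arm_command", "payload": {
  "deltas": [
    [[0, 0, -0.1, 0, 0, 0], [0, 0, -0.1, 0, 0, 0], [0, 0, -0.1, 0, 0, 0], [0, 0, 0, 0, 0, 0], [0, 0, 0, 0, 0, 0]]
  ]
}}

```text
t: 9.52
tool_pos: [0.5376, 0.1069, 0.0595]
orientation: [3.083, 0.601, -0.001]
force: [-3.4, 0.0, 3.9]
opening: 0.0006
gripper_force: 2.4
```

Emit:
{"api": "arm_command", "payload": {
  "deltas": [
    [[0, 0, -0.1, 0, 0, 0], [0, 0, 0, 0, 0, 0], [0, 0, 0, 0, 0, 0]]
  ]
}}

```text
t: 9.77
tool_pos: [0.5377, 0.107, 0.0594]
orientation: [3.083, 0.601, -0.0]
force: [-7.4, -2.9, 13.0]
opening: 0.0007
gripper_force: 6.3
```

Stopper 4 is home. Next is stopper 5 (+3.48, +1.18).

Emit:
{"api": "arm_command", "payload": {
  "deltas": [
    [[0, 0, 0.6, 0, 0, 0], [0, 0, 0.6, 0, 0, 0], [1.16, 0.4, 0, 0, 0, 0], [1.16, 0.4, 0, 0, 0, 0], [1.16, 0.4, 0, 0, 0, 0], [0, 0, 0, 0, 0, 0], [0, 0, -0.2, 0, 0, 0], [0, 0, -0.2, 0, 0, 0], [0, 0, -0.2, 0, 0, 0], [0, 0, -0.1, 0, 0, 0], [0, 0, -0.1, 0, 0, 0], [0, 0, 0, 0, 0, 0]]
  ]
}}

```text
t: 10.77
tool_pos: [0.5721, 0.119, 0.0622]
orientation: [-3.084, -0.601, 0.001]
force: [0.7, -0.2, -0.8]
opening: 0.0002
gripper_force: 0.0
```

Emit:
{"api": "arm_command", "payload": {
  "deltas": [
    [[0, 0, -0.1, 0, 0, 0], [0, 0, -0.1, 0, 0, 0], [0, 0, -0.1, 0, 0, 0], [0, 0, 0, 0, 0, 0], [0, 0, 0, 0, 0, 0]]
  ]
}}

```text
t: 11.18
tool_pos: [0.5724, 0.119, 0.0595]
orientation: [3.084, 0.601, -0.001]
force: [-3.8, -0.7, 4.4]
opening: 0.0002
gripper_force: 2.4
```

Emit:
{"api": "arm_command", "payload": {
  "deltas": [
    [[0, 0, -0.1, 0, 0, 0], [0, 0, 0, 0, 0, 0], [0, 0, 0, 0, 0, 0]]
  ]
}}

```text
t: 11.43
tool_pos: [0.5725, 0.1191, 0.0594]
orientation: [3.084, 0.601, -0.0]
force: [-7.1, -2.1, 12.3]
opening: 0.0003
gripper_force: 6.0
```

Emit:
{"api": "arm_command", "payload": {
  "deltas": [
    [[0, 0, 0.6, 0, 0, 0], [0, 0, 1, 0, 0, 0], [0, 0, 2, 0, 0, 0], [0, 0, 2.5, 0, 0, 0], [0, 0, 2.5, 0, 0, 0], [0, 0, 2.5, 0, 0, 0], [0, 0, 2.5, 0, 0, 0], [0, 0, 2.5, 0, 0, 0]]
  ]
}}

```text
t: 12.1
tool_pos: [0.5727, 0.1191, 0.2214]
orientation: [3.084, 0.601, 0.002]
force: [0.4, -0.4, -1.2]
opening: 0.0007
gripper_force: 0.0
```

Emit:
{"api": "arm_command", "payload": {
  "deltas": [
    [[-0.8, -2.4, 0, 0, 0, 0], [-0.8, -2.4, 0, 0, 0, 0], [-0.8, -2.4, 0, 0, 0, 0], [-0.8, -2.4, 0, 0, 0, 0], [-0.8, -2.4, 0, 0, 0, 0], [-0.8, -2.4, 0, 0, 0, 0], [-0.8, -2.4, 0, 0, 0, 0], [-0.8, -2.4, 0, 0, 0, 0], [-0.8, -2.4, 0, 0, 0, 0], [-0.8, -2.4, 0, 0, 0, 0], [-0.8, -2.4, 0, 0, 0, 0], [-0.8, -2.4, 0, 0, 0, 0]]
  ]
}}

```text
t: 13.1
tool_pos: [0.4763, -0.1702, 0.2202]
orientation: [3.083, 0.601, 0.002]
force: [-0.3, -0.4, 0.2]
opening: 0.0001
gripper_force: 0.0
```

Emit:
{"api": "arm_command", "payload": {
  "deltas": [
    [[-0.8, -2.4, 0, 0, 0, 0], [-0.8, -2.4, 0, 0, 0, 0], [-0.8, -2.4, 0, 0, 0, 0], [-0.8, -2.4, 0, 0, 0, 0], [-0.8, -2.4, 0, 0, 0, 0], [-0.8, -2.4, 0, 0, 0, 0], [0, 0, 0, 0, 0, 0], [0, 0, 0, 0, 0, 0], [0, 0, 0, 0, 0, 0]]
  ]
}}

```text
t: 13.85
tool_pos: [0.4288, -0.3127, 0.2198]
orientation: [3.084, 0.6, 0.001]
force: [0.1, 0.1, -0.2]
opening: 0.0006
gripper_force: 0.0
```

```bash
python3 - <<'E'
from plant import monitor, eyes
import cv2,numpy as np
s=monitor.read_state(); print(s['t'],s['tool_pos'],s['force'])
b=eyes.read_camera('scene');a=eyes.read_camera('top')
cv2.imwrite('pics/c4.png',np.vstack([cv2.resize(b[175:285,230:390],(480,300),interpolation=2),cv2.resize(a[130:280,200:440],(480,300),interpolation=2)]))
E
```

```text
13.85 [ 0.42877885 -0.31265829  0.21978926] [ 0.11821096  0.07300746 -0.17669014]
```

View pics/c4.png

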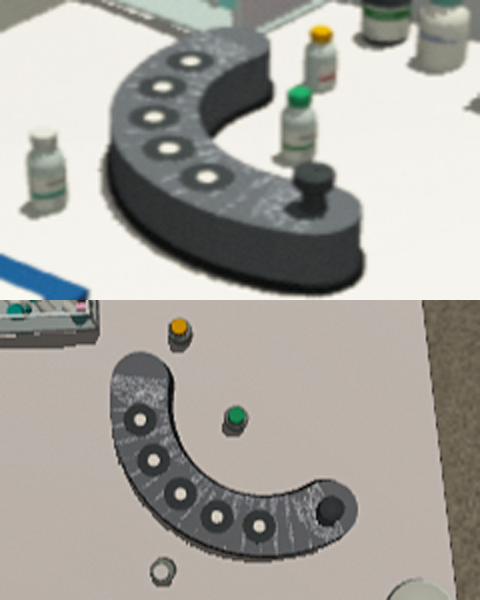

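All five stoppers are flush, the tray and vials are where they were, and the arm is clear.

```bash
python3 -c "
from plant import ticket
print(ticket.close_job())"
```

```text
the job is handed in; nothing more can be done
None
```

I pressed all five stoppers flush in order from the post end in a single pass, and the final pictures show the tray and vials where they were with the arm clear; the job is handed in.

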